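Read out the climate loggers on the finds cartons

TASK

Read the climate loggers of the finds cartons on the bench: slide the console's fader level with the green clip, take the wand from its stand and touch its point to the console's steel contact stud, then to the steel stud on each carton that is there in the order red, yellow, green, blue, then to the console's stud again, pressing the sprung tip in a little and holding it there for about a second each time. Finally hang the wand back upright in its stand and slide the fader all the way back to its off end. Leave the cartons standing upright on the bench, and do not disturb the jar, the tape roll or the plain carton.

Things in the scene. Friction and masses are not known exactly. Their poses are not given: they have to be found in the camera images.
- console: White reader console fixed to the bench, 130 (x) x 220 (y) x 40 mm high; origin: centre of its underside. Its y axis runs along the fader track; its steel contact stud and the green clip lie on the +x side of the track.
- fader (a joint): Level fader of the console: black grip, 28 mm across the track (console x), 20 mm along the track, 40 mm tall, standing clear above the aluminium track so that it can be pinched from above. Its value is the distance in m from the off end of the track (0 = off, at the console's -y end; 0.12 = full, at the +y end). Slides with about 1.5 N and stays where left.
- fader_top (a point): Centre of the top of the fader grip, 94 mm above the bench. The track's top face lies 40 mm below this point, the console's top 54 mm below it.
- clip: Green clip with a white line, 18 x 10 x 10 mm, fixed to the console's top beside the track: marks the fader's working level. Origin: centre of its underside; its axes are the console's. The fader is at the level when the grip's middle is level with the clip's middle along the console's y axis.
- console_stud (a point): Centre of the top of the console's steel contact stud, 24 mm across, 46 mm above the bench.
- stand: Wand stand fixed to the bench: grey foot 100 x 100 x 12 mm with an open square aluminium tube on it, inside width 34 mm, walls 8 mm, rim 115 mm above the bench. Origin: centre of its underside; z up.
- stand_rim (a point): Middle of the stand tube's open mouth, at rim height (115 mm).
- wand: Touch wand, 154 mm long, 0.15 kg, hanging upright in the stand at any turn. Origin: its lower point, tip not pressed; z up along it. Black barrel 24 mm across from 38 to 90 mm, orange collar 46 mm across from 90 to 98 mm (rests on the stand's rim), orange square handle 26 x 26 mm from 98 to 152 mm (sides along x and y), black end 18 x 18 mm. None while held.
- wand_point (a point): The wand's point: rounded lower end of its steel tip, 9 mm across, 38 mm long. It hangs 25 mm above the bench in the stand.
- wand_tip (a joint): How far the wand's sprung tip is pressed in (m): 0 free, 0.008 fully in. The spring pushes with about 1.5 N at first and 3.5 N fully in.
- carton_red: Kraft-brown finds carton, 93 x 73 mm, lid top 50 mm high, about 0.35 kg, loose on the bench, lid marked with a red strip. Origin: centre of its underside; z up. On the lid, 16 mm from the middle along the carton's own +x, a white logger disc 44 mm across carries a round steel contact stud 24 mm across. None if this carton is not there today.
- red_stud (a point): Centre of the top of the steel contact stud on the carton with the red strip, 59 mm above the bench. None if the carton is not there.
- carton_yellow: Kraft-brown finds carton, 93 x 73 mm, lid top 50 mm high, about 0.35 kg, loose on the bench, lid marked with a yellow strip. Origin: centre of its underside; z up. On the lid, 16 mm from the middle along the carton's own +x, a white logger disc 44 mm across carries a round steel contact stud 24 mm across. None if this carton is not there today.
- yellow_stud (a point): Centre of the top of the steel contact stud on the carton with the yellow strip, 59 mm above the bench. None if the carton is not there.
- carton_green: Kraft-brown finds carton, 93 x 73 mm, lid top 50 mm high, about 0.35 kg, loose on the bench, lid marked with a green strip. Origin: centre of its underside; z up. On the lid, 16 mm from the middle along the carton's own +x, a white logger disc 44 mm across carries a round steel contact stud 24 mm across. None if this carton is not there today.
- green_stud (a point): Centre of the top of the steel contact stud on the carton with the green strip, 59 mm above the bench. None if the carton is not there.
- carton_blue: Kraft-brown finds carton, 93 x 73 mm, lid top 50 mm high, about 0.35 kg, loose on the bench, lid marked with a blue strip. Origin: centre of its underside; z up. On the lid, 16 mm from the middle along the carton's own +x, a white logger disc 44 mm across carries a round steel contact stud 24 mm across. None if this carton is not there today.
- blue_stud (a point): Centre of the top of the steel contact stud on the carton with the blue strip, 59 mm above the bench. None if the carton is not there.
- jar: Bystander: clear jar with white lid, 60 mm across, 85 mm tall, standing among the cartons, loose. Origin: centre of its underside.
- tape: Bystander: yellow roll of tape, 90 mm across, 24 mm high, lying flat, loose. Origin: centre of its underside.
- spare_carton: Bystander: plain brown carton 93 x 73 x 50 mm without strip or logger, loose. Origin: centre of its underside.
Things that resemble listed ones, but are neither listed nor needed, are in the scene too. Leave any orange or turquoise look-alike of the stand alone.

How it is judged:
By the outcome, as a careful person would: the job done as asked, in the order asked, and still so for the second after the job is handed in, with the robot touching nothing.
Of carton_red, carton_yellow, carton_green, carton_blue only 2 to 4 are there at a start; the rules pass over those that are not, and their reading is None.
At some moment in a run one of carton_red, carton_yellow, carton_green, carton_blue may be knocked a few centimetres aside while the robot is not near it.
Once in a run the grip may slacken for a moment while it holds something.
It also fails if it takes over 200 s, if anything falls off the work surface, if the arm or the gripper's body presses on something with over 40 N, if the wrist force passes 120 N, or if a joint passes its speed limit or range.

ROBOT

A 6-joint arm with a two-finger parallel gripper is mounted at the origin on the work surface. World frame = base frame: x ahead of the robot, y to its left, z up, the work surface at z = 0. Lengths are in m, angles in rad, forces in N, time in s.
With the tool pointing down it reaches from about 0.3 to 0.875 m from the base axis. Payload 6.4 kg.
Tool frame: the origin (TCP) lies between the finger pads; the fingertips stand 14 mm ahead of it and the grasp point (between the pads) lies 5 mm behind it (tcp_to_tips is the z of the fingertips in the tool frame, in m); z points along the fingers, y is the line along which they close (so a half turn about z gives the same grasp; the last joint's range is limited). The gripper opens to 85 mm and grips with 20 to 120 N. Pads are 22 mm wide; open, the fingers measure 114 mm over their backs; the gripper's body (76 mm by 85 mm) begins 54 mm behind the grasp point. The pads swing forward as they close: fully open they stand 13 mm farther back than shut.
Start: joints at [0.907, 0.181, 1.607, -0, 1.354, -0.206], TCP at [0.254, 0.516, 0.245] pointing down, gripper open.
Joint ranges: [-2.99, 2.99], [-0.89, 2.07], [0.3, 2.58], [-1.14, 4.28], [0, 2.63], [-3.12, 3.12]. Speed limits (rad/s): [2.57, 2.57, 3.01, 3.14, 3.14, 3.14].

INTERFACE

Orientations are given as a unit quaternion [w, x, y, z].
In Python, from station import read_state, snapshot, camera_info, hand_in, tcp_to_tips gives the robot as it stands.
- The arm moves only by the tool step_arm, never from a script. Its argument "commands" is a list of rows, each an object with "xyz": the shift along the world's x, y, z in units of 30 mm (1.0 is 30 mm), a list of three; "twist": the turn, a rotation vector about the world's x, y, z in units of 6 degrees (1.0 is 6 degrees), a list of three; "jaw": the closure, from -1 (fully open) to 1 (shut). A call has 1 to 20 rows; each row is the pose to reach, as a shift and turn from the pose commanded when the call began; what a row does not reach only later rows make up. A row lasts 1/12 s, in which the tool goes at most 41.7 mm and 7.16 degrees, less where a joint would pass 70% of its speed; a pose out of reach is approached as far as the arm can. A call with a gripper value outside its range is refused whole. The fingers move at their own pace and stop on an object; "newtons" is the grip in N (left out, the last holds). Time passes only in rows, so rows that repeat a pose let the fingers close. It gives the time, the measured TCP pose, the force, the opening and the grip force at its end, in the units of the state.
- read_state(): the state, without advancing time (a new reading comes with each control period).
- snapshot(name): name is "side" or "top" or "wrist"; returns (picture, depth): 384x512x3 uint8, blue, green, red; 384x512 float32, m along the optical axis (not along the pixel's ray), 0 where there is no reading.
- camera_info(name): a dict with "K" (3x3 intrinsics, pixels), "R" (3x3) and "t" (3): a world point X has camera coordinates R X + t. Camera axes: x right, y down, z forward; pixel columns grow to the right and rows downward; lengths in m; the calibration is good to about 2 mm. A picture is of the moment at which its call begins: read the wrist's pose just before it. camera_info takes no time and is no camera call; for the wrist camera it gives the pose at the moment of the call.
- hand_in(): hands the job in; it is judged then, once.
The state is a dict: "time": time; "joint_pos": joint angles; "qd": joint speeds; "joint_torque": joint torques, N m; "tcp_pos": TCP position; "orientation": TCP orientation; "ft_force": force on the tool from outside, world axes, zero at the start; "torque": the same for the moment, N m; "gripper_width": opening from 0.0 (shut) to 1.0 (fully open); "grip_force": force on a finger pad.
Only numpy, scipy, OpenCV 4.12 (cv2) and the standard library are available. Lean on these libraries where they do the work, as an engineer would, in place of code of your own. Each camera call takes 0.05 s, during which the arm holds its last target. There are 200 camera calls.

## Working session

There is one attempt and no reset: what is moved stays moved. The work goes in short steps, Python scripts to look and compute and a tool call to move; the robot and the scene stay as the last step left them, time stands still between calls to the robot, and variables do not carry over. Pictures are saved under pics/ and viewed, at most 14 in all, crops included, and the job is handed in when it is done.

Besides the shell and the picture viewer there is one more tool, called after ">>>" by a JSON object that holds its "api" and its "payload", one argument or row to a line. step_arm: Moves the arm, as the interface text tells. Its arguments: {"type":"object","properties":{"commands":{"type":"array"},"newtons":{"type":"number"}},"required":["commands"]}

```bash
mkdir -p pics
cat > h.py <<'E'
import numpy as np, cv2
from station import *
def snap(n):
    c=camera_info(n); p,d=snapshot(n); return p,d,{k:np.array(c[k],float) for k in("K","R","t")}
def ray(c,u,v,z):
    C=-c["R"].T@c["t"]; d=c["R"].T@np.linalg.inv(c["K"])@np.array([u,v,1.]); return C+d*(z-C[2])/d[2]
def proj(c,X):
    q=c["K"]@(c["R"]@np.array(X,float)+c["t"]); return q[:2]/q[2]
def world(c,d):
    v,u=np.mgrid[:d.shape[0],:d.shape[1]]
    P=np.stack([u,v,np.ones_like(u)],-1).reshape(-1,3)@np.linalg.inv(c["K"]).T*d.reshape(-1,1)
    return ((P-c["t"])@c["R"]).reshape(*d.shape,3)
E
python3 - <<'E'
from h import *
s=read_state(); print({k:np.round(v,3) for k,v in s.items()}, tcp_to_tips)
for n in("top","side"):
    p,d,c=snap(n); np.savez(n,p=p,d=d,**c); cv2.imwrite(f"pics/{n}0.png",cv2.resize(p,(800,600),interpolation=cv2.INTER_CUBIC))
    print(n,-c["R"].T@c["t"])
E
```

```text
{'time': np.float64(0.0), 'joint_pos': array([ 0.907,  0.182,  1.608,  0.   ,  1.354, -0.206]), 'qd': array([-0.   , -0.   , -0.001, -0.   ,  0.   ,  0.001]), 'joint_torque': array([-0.0000e+00, -4.4488e+01, -3.5133e+01, -0.0000e+00,  9.0000e-03,
       -0.0000e+00]), 'tcp_pos': array([0.254, 0.515, 0.244]), 'orientation': array([-0.   ,  0.227,  0.974, -0.001]), 'ft_force': array([ 1.224,  0.232, -0.086]), 'torque': array([-0.043,  0.01 , -0.019]), 'grip_force': np.float64(0.0), 'gripper_width': np.float64(0.999)} 0.014
top [ 0.42585148 -0.00953013  1.22236102]
side [ 0.34891049 -0.87751208  0.96886488]
```

View pics/top0.png

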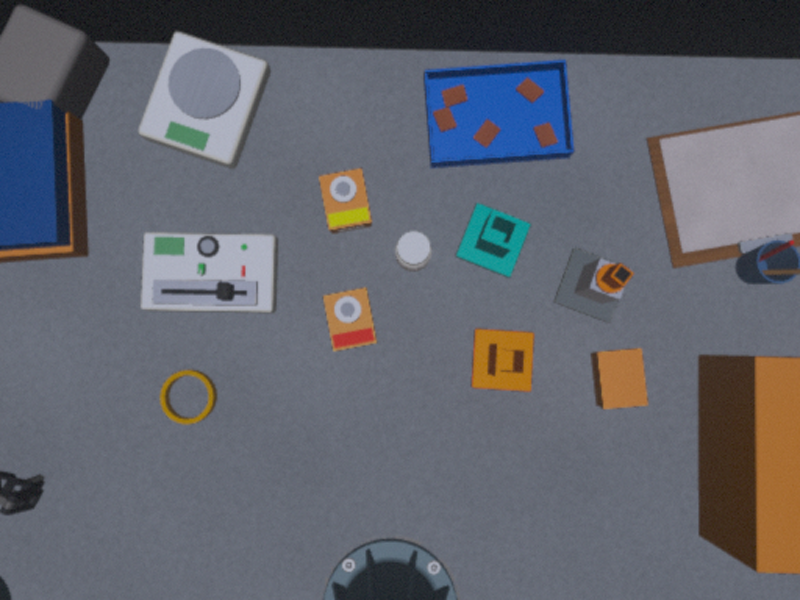

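View pics/side0.png

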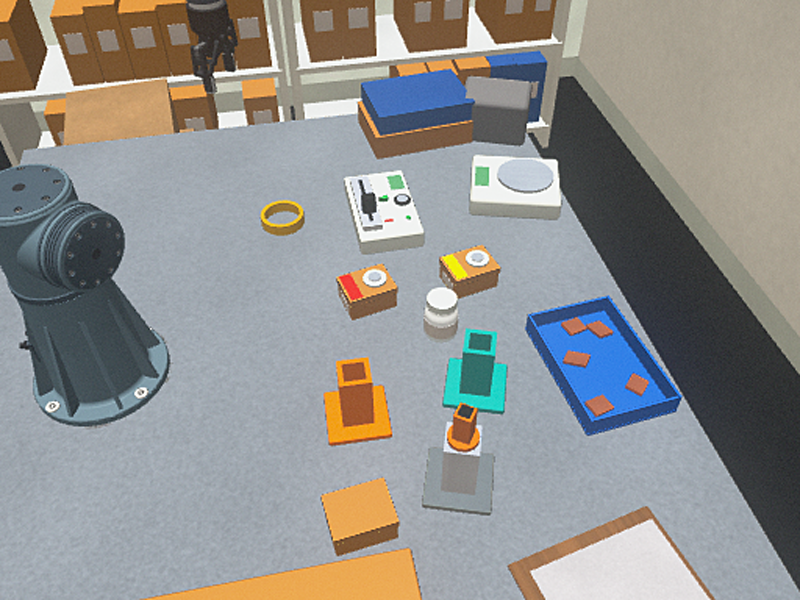

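Top view (800x600) shows: console at (207,272) with the fader grip at (226,292), a green clip at (201,269) and the stud at (208,246). The red carton is at (350,320) and the yellow at (345,200); green and blue are absent.

What could be confused:
- **Stand:** grey with the wand at (600,285), against the turquoise (495,240) and orange (503,360) look-alikes. I choose the grey one.
- **Clip:** small green block with a white line at (201,269), against the green display (169,245), the green dot (244,247) and the red mark (243,270).
- **Stud:** grey disc at (208,246), against the big scale pan at (205,82).
- **Cartons:** with discs, against the plain one (620,378) and the big box.

Run:
```python
from h import *
z=np.load("top.npz"); p,d=z["p"],z["d"]; c={k:z[k] for k in "KRt"}; W=world(c,d)
k=512/800
for nm,u,v,h in [("fader",226,292,.094),("clip",201,269,.05),("stud",208,246,.046),("red",347,309,.059),("yel",343,188,.059),("wandtop",622,272,.179),("jar",413,248,.085)]:
    print(nm,ray(c,u*k,v*k,h).round(3),W[int(v*k),int(u*k)].round(3))
hsv=cv2.cvtColor(p,cv2.COLOR_BGR2HSV)
def rect(m,h,lab):
    cs=max(cv2.findContours(m.astype(np.uint8),0,2)[0],key=cv2.contourArea); (a,b),s,an=cv2.minAreaRect(cs); bx=cv2.boxPoints(((a,b),s,an))
    print(lab,ray(c,a,b,h).round(3),[ray(c,*q,h)[:2].round(3).tolist() for q in bx])
H=W[...,2]
box=lambda x0,y0,x1,y1: (np.add.outer(np.zeros(384),np.arange(512))>x0*k)&(np.add.outer(np.zeros(384),np.arange(512))<x1*k)&(np.add.outer(np.arange(384),np.zeros(512))>y0*k)&(np.add.outer(np.arange(384),np.zeros(512))<y1*k)
rect(box(120,215,290,330)&(H>.03),.04,"console")
rect(box(200,275,245,310)&(H>.075),.094,"fader")
rect(box(305,280,390,360)&(H>.03),.05,"red")
rect(box(305,160,385,240)&(H>.03),.05,"yel")
rect(box(575,240,650,310)&(H>.1),.115,"rim")
rect(box(575,240,650,310)&(H>.15),.177,"wandtop")
cr=np.hstack([cv2.resize(p[140:205,85:180],(570,390),interpolation=2)]); 
w,_,_=snap("wrist"); cv2.imwrite("pics/c1.png",cr); 
cv2.imwrite("pics/w1.png",w)
s=np.load("side.npz")["p"]
cv2.imwrite("pics/c2.png",np.hstack([cv2.resize(p[150:215,345:420],(400,346),interpolation=2),cv2.resize(s[245:335,260:330],(269,346),interpolation=2)]))
```

```text
fader [0.506 0.273 0.094] [0.508 0.274 0.095]
clip [0.546 0.327 0.05 ] [0.547 0.328 0.05 ]
stud [0.585 0.318 0.046] [0.586 0.318 0.05 ]
red [0.486 0.084 0.059] [0.488 0.084 0.059]
yel [0.685 0.097 0.059] [0.686 0.098 0.059]
wandtop [ 0.545 -0.325  0.179] [ 0.545 -0.325  0.178]
jar [ 0.585 -0.021  0.085] [ 0.587 -0.02   0.088]
console [0.543 0.318 0.04 ] [[0.478, 0.427], [0.607, 0.431], [0.608, 0.207], [0.479, 0.205]]
fader [0.508 0.278 0.094] [[0.52, 0.29], [0.521, 0.268], [0.496, 0.267], [0.496, 0.289]]
red [0.471 0.079 0.05 ] [[0.51, 0.127], [0.526, 0.053], [0.433, 0.032], [0.417, 0.106]]
yel [0.668 0.095 0.05 ] [[0.707, 0.141], [0.723, 0.069], [0.629, 0.049], [0.614, 0.12]]
rim [ 0.542 -0.326  0.115] [[0.525, -0.289], [0.578, -0.308], [0.558, -0.364], [0.506, -0.345]]
wandtop [ 0.541 -0.321  0.177] [[0.537, -0.299], [0.563, -0.319], [0.544, -0.342], [0.519, -0.323]]
```

View pics/c1.png

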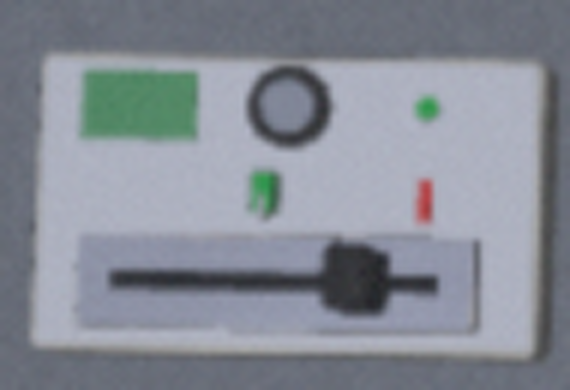

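View pics/c2.png

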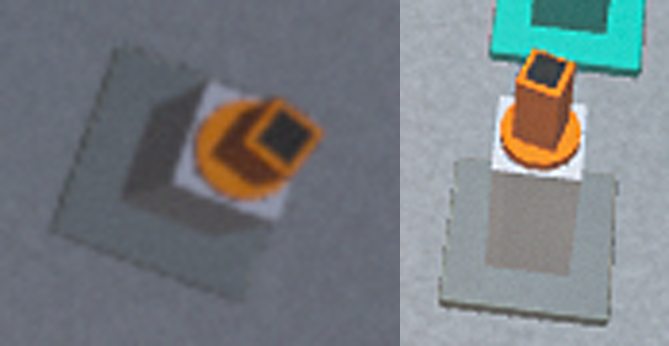

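View pics/w1.png

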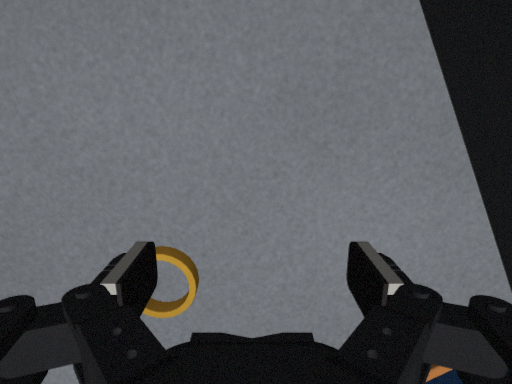

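The crops confirm the choice: the clip is a green block with a white line at crop pixel (264,192), the stud at (290,107), and the wand hangs in the grey stand. The wrist view shows only bare bench and the tape. Next I move over the fader.

>>> {"api": "step_arm", "payload": {
  "commands": [
    {"xyz":[8.4,-7.2,-0.2],"twist":[0,0,4.4],"jaw":-1},
    {"xyz":[8.4,-7.2,-0.2],"twist":[0,0,4.4],"jaw":-1},
    {"xyz":[8.4,-7.2,-0.2],"twist":[0,0,4.4],"jaw":-1},
    {"xyz":[8.4,-7.2,-0.2],"twist":[0,0,4.4],"jaw":-1},
    {"xyz":[8.4,-7.2,-0.2],"twist":[0,0,4.4],"jaw":-1},
    {"xyz":[8.4,-7.2,-0.2],"twist":[0,0,4.4],"jaw":-1},
    {"xyz":[8.4,-7.2,-0.2],"twist":[0,0,4.4],"jaw":-1},
    {"xyz":[8.4,-7.2,-0.2],"twist":[0,0,4.4],"jaw":-1},
    {"xyz":[8.4,-7.2,-0.2],"twist":[0,0,4.4],"jaw":-1},
    {"xyz":[8.4,-7.2,-0.2],"twist":[0,0,4.4],"jaw":-1},
    {"xyz":[8.4,-7.2,-0.2],"twist":[0,0,4.4],"jaw":-1},
    {"xyz":[8.4,-7.2,-0.2],"twist":[0,0,4.4],"jaw":-1}
  ]
}}

```text
time: 1.15
tcp_pos: [0.505, 0.3006, 0.239]
orientation: [-0.001, -0.002, 1.0, 0.0]
ft_force: [-0.9, 0.6, 0.6]
gripper_width: 0.998
grip_force: 0.0
```

Run:
```python
from h import *
s=read_state(); print(s["time"],np.round(s["tcp_pos"],4),np.round(s["orientation"],4),np.round(s["joint_pos"],2))
p,d,c=snap("wrist"); np.savez("w2",p=p,d=d,**c); cv2.imwrite("pics/w2.png",p); print(-c["R"].T@c["t"],proj(c,s["tcp_pos"]))
print(c["K"],c["R"].round(3))
```

```text
1.15 [0.505  0.3006 0.239 ] [-6.0e-04 -1.9e-03  1.0e+00  1.0e-04] [ 0.33  0.21  1.58  0.    1.35 -1.24]
[0.43949658 0.30118497 0.36740352] [249.59545356 260.77796601]
[[318.36382876   0.         251.67587307]
 [  0.         318.36382876 193.24608267]
 [  0.           0.           1.        ]] [[-0.004  1.     0.   ]
 [ 0.966  0.004  0.26 ]
 [ 0.26   0.001 -0.966]]
```

View pics/w2.png

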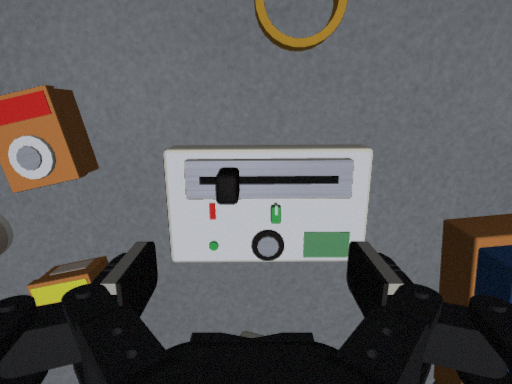

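The wrist view shows the console with the grip top near (228,178), the clip at (276,213), the stud at (268,245), and the slot from (199,180) to (339,180).

Run:
```python
from h import *
z=np.load("w2.npz"); p,d=z["p"],z["d"]; c={k:z[k] for k in "KRt"}; W=world(c,d); H=W[...,2]
hsv=cv2.cvtColor(p,cv2.COLOR_BGR2HSV)
def show(m,h,lab):
    n,_,st,ce=cv2.connectedComponentsWithStats(m.astype(np.uint8))
    for i in range(1,n):
        if st[i,4]>25:
            x,y,w,hh,a=st[i]; print(lab,a,ce[i].round(1),ray(c,*ce[i],h).round(4),"x/y ext",ray(c,x-.5,y-.5,h)[:2].round(4),ray(c,x+w-.5,y+hh-.5,h)[:2].round(4))
B=np.zeros(H.shape,bool); B[140:270,160:380]=1
show(B&(hsv[...,0]>45)&(hsv[...,0]<85)&(hsv[...,1]>100),.05,"green")
show(B&(H>.08),.094,"fader")
fm=B&(H>.09)&(H<.1); print(np.median(W[fm],0), W[fm].min(0),W[fm].max(0))
B2=np.zeros(H.shape,bool); B2[225:262,245:290]=1
show(B2&(p.max(2)<80),.046,"ring")
B3=np.zeros(H.shape,bool); B3[174:188,192:345]=1
show(B3&(p.max(2)<60),.054,"slot")
B4=np.zeros(H.shape,bool); B4[130:275,150:385]=1
m=(B4&(H>.03)&(H<.06)).astype(np.uint8); r=cv2.minAreaRect(cv2.findNonZero(m)); print([ray(c,*q,.04)[:2].round(4) for q in cv2.boxPoints(r)])
gm=B&(hsv[...,0]>45)&(hsv[...,0]<85)&(hsv[...,1]>100)&(H>.047); print(W[gm].mean(0),gm.sum())
wl=np.zeros(H.shape,bool)
print(p[200:226,268:285].min(2))
```

```text
green 120 [275.8 214.6] [0.5481 0.3271 0.05  ] x/y ext [0.537  0.3224] [0.5569 0.3323]
green 55 [213.4 245.3] [0.5834 0.2606 0.05  ] x/y ext [0.5789 0.2565] [0.5882 0.2649]
fader 712 [226.5 187.8] [0.5082 0.2793 0.094 ] x/y ext [0.4927 0.2691] [0.5236 0.2898]
fader 812 [362.4 256.7] [0.5744 0.4059 0.094 ] x/y ext [0.559  0.3897] [0.5877 0.4235]
[0.50910665 0.27895719 0.09384994] [0.49615607 0.26874183 0.09001274] [0.52441405 0.28849622 0.09626458]
ring 412 [267.3 243.5] [0.5828 0.319  0.046 ] x/y ext [0.5665 0.3017] [0.6018 0.3373]
slot 1102 [262.3 179.8] [0.5098 0.3123 0.054 ] x/y ext [0.5036 0.2493] [0.5174 0.3887]
[array([0.4799, 0.2104]), array([0.4775, 0.4247]), array([0.6061, 0.4388]), array([0.6089, 0.2025])]
[0.52656397 0.32712608 0.11431185] 202
[[186 185 186 186 184 186 187 186 186 188 185 184 186 187 183 184 186]
 [185 185 184 183 185 184 185 185 187 186 183 187 185 190 185 184 185]
 [187 185 186 188 187 185 170 169 166 183 188 186 190 188 187 186 187]
 [185 186 184 186 186 185 108  81  81 165 182 187 186 186 185 186 185]
 [187 185 188 170 164 164  96  77  83 117 158 165 1
[... 811 characters left out ...]
153  72  60  64  61  61  62  59  61  63  77 173 188 184 186]
 [187 186 150  69  54  60  61  60  59  63  58  58  73 175 187 185 188]
 [186 186 152  71  59  63  63  65  58  61  62  63  75 173 188 183 187]
 [186 188 152  73  61  61  61  59  60  66  62  65  76 172 187 187 185]
 [187 184 159  75  60  58  61  57  61  61  59  62  83 171 187 185 185]
 [184 186 186  94  63  59  60  58  60  60  62  61 103 175 185 185 187]
 [186 186 186 121  83  74  78  77  74  76  79  79 127 178 187 187 184]
 [187 190 188 163 141 133 133 136 131 131 133 137 176 187 187 187 183]
 [183 189 184 185 186 187 187 187 184 185 185 186 186 186 185 186 186]
 [186 185 186 186 186 188 187 186 186 186 182 183 186 184 184 187 184]]
```

>>> {"api": "step_arm", "payload": {
  "commands": [
    {"xyz":[0.1,-0.71,-2],"twist":[0,0,0],"jaw":-1},
    {"xyz":[0.1,-0.71,-2],"twist":[0,0,0],"jaw":-1},
    {"xyz":[0.1,-0.71,-3.4],"twist":[0,0,0],"jaw":-0.3},
    {"xyz":[0.1,-0.71,-4.4],"twist":[0,0,0],"jaw":-0.3},
    {"xyz":[0.1,-0.71,-5],"twist":[0,0,0],"jaw":-0.3},
    {"xyz":[0.1,-0.71,-5.35],"twist":[0,0,0],"jaw":-0.3},
    {"xyz":[0.1,-0.71,-5.35],"twist":[0,0,0],"jaw":-0.3},
    {"xyz":[0.1,-0.71,-5.35],"twist":[0,0,0],"jaw":0},
    {"xyz":[0.1,-0.71,-5.35],"twist":[0,0,0],"jaw":0.3},
    {"xyz":[0.1,-0.71,-5.35],"twist":[0,0,0],"jaw":1},
    {"xyz":[0.1,-0.71,-5.35],"twist":[0,0,0],"jaw":1},
    {"xyz":[0.1,-0.71,-5.35],"twist":[0,0,0],"jaw":1},
    {"xyz":[0.1,-0.71,-5.35],"twist":[0,0,0],"jaw":1},
    {"xyz":[0.1,-0.71,-5.35],"twist":[0,0,0],"jaw":1},
    {"xyz":[0.1,-0.71,-5.35],"twist":[0,0,0],"jaw":1}
  ],
  "newtons": 25
}}

```text
time: 2.45
tcp_pos: [0.5104, 0.2792, 0.0809]
orientation: [0.002, -0.002, 1.0, 0.001]
ft_force: [-1.7, 1.1, 7.2]
gripper_width: 0.23
grip_force: 28.8
```

>>> {"api": "step_arm", "payload": {
  "commands": [
    {"xyz":[0,0.3,0],"twist":[0,0,0],"jaw":1},
    {"xyz":[0,0.6,0],"twist":[0,0,0],"jaw":1},
    {"xyz":[0,0.9,0],"twist":[0,0,0],"jaw":1},
    {"xyz":[0,1.2,0],"twist":[0,0,0],"jaw":1},
    {"xyz":[0,1.4,0],"twist":[0,0,0],"jaw":1},
    {"xyz":[0,1.6,0],"twist":[0,0,0],"jaw":1},
    {"xyz":[0,1.6,0],"twist":[0,0,0],"jaw":1},
    {"xyz":[0,1.6,0],"twist":[0,0,0],"jaw":1},
    {"xyz":[0,1.6,0],"twist":[0,0,0],"jaw":1},
    {"xyz":[0,1.6,0],"twist":[0,0,0],"jaw":1}
  ]
}}

```text
time: 3.28
tcp_pos: [0.5099, 0.3275, 0.0809]
orientation: [0.001, -0.002, 1.0, 0.001]
ft_force: [-2.6, 2.1, 7.4]
gripper_width: 0.23
grip_force: 29.0
```

>>> {"api": "step_arm", "payload": {
  "commands": [
    {"xyz":[0,0,0],"twist":[0,0,0],"jaw":0},
    {"xyz":[0,0,0],"twist":[0,0,0],"jaw":-0.3},
    {"xyz":[0,0,0],"twist":[0,0,0],"jaw":-0.3},
    {"xyz":[0,0,0],"twist":[0,0,0],"jaw":-0.3},
    {"xyz":[0,0,1],"twist":[0,0,0],"jaw":-0.3},
    {"xyz":[0,0,2],"twist":[0,0,0],"jaw":-0.3},
    {"xyz":[0,0,3],"twist":[0,0,0],"jaw":-1},
    {"xyz":[0,0,4],"twist":[0,0,0],"jaw":-1},
    {"xyz":[0,0,5],"twist":[0,0,0],"jaw":-1},
    {"xyz":[0,0,5.5],"twist":[0,0,0],"jaw":-1},
    {"xyz":[0,0,5.5],"twist":[0,0,0],"jaw":-1},
    {"xyz":[0,0,5.5],"twist":[0,0,0],"jaw":-1}
  ]
}}

```text
time: 4.28
tcp_pos: [0.5095, 0.3266, 0.2444]
orientation: [0.001, -0.001, 1.0, 0.0]
ft_force: [-0.4, 0.1, -0.4]
gripper_width: 0.999
grip_force: 0.0
```

```bash
cat > fader.py <<'E'
from h import *
s=read_state(); print(s["time"],np.round(s["tcp_pos"],4),np.round(s["orientation"],4))
p,d,c=snap("wrist"); W=world(c,d); H=W[...,2]; hsv=cv2.cvtColor(p,cv2.COLOR_BGR2HSV)
near=(W[...,0]>.48)&(W[...,0]<.62)&(W[...,1]>.2)&(W[...,1]<.435)
def show(m,h,lab,a0=25):
    n,_,st,ce=cv2.connectedComponentsWithStats(m.astype(np.uint8))
    for i in range(1,n):
        if st[i,4]>a0:
            x,y,w,hh,a=st[i]; e0=ray(c,x-.5,y-.5,h)[:2]; e1=ray(c,x+w-.5,y+hh-.5,h)[:2]
            print(lab,a,ce[i].round(1),"cen",ray(c,*ce[i],h)[:2].round(4),"ext",e0.round(4),e1.round(4),"mid",((e0+e1)/2).round(4))
show(near&(hsv[...,0]>45)&(hsv[...,0]<85)&(hsv[...,1]>100)&(W[...,0]<.57),.05,"clip")
show(near&(H>.085)&(H<.1),.094,"fader",100)
show(near&(p.max(2)<80)&(H<.06)&(W[...,0]>.56),.046,"ring")
cv2.imwrite("pics/f%d.png"%int(s["time"]*10),p)
E
python3 fader.py
```

```text
4.2833 [0.5095 0.3266 0.2444] [ 9.0e-04 -1.4e-03  1.0e+00  3.0e-04]
clip 116 [251.  208.2] cen [0.548 0.327] ext [0.5373 0.3223] [0.5562 0.3319] mid [0.5467 0.3271]
fader 657 [252.5 181.1] cen [0.5082 0.3283] ext [0.4941 0.3185] [0.5226 0.3384] mid [0.5083 0.3285]
ring 401 [244.2 237.2] cen [0.583  0.3196] ext [0.5669 0.3025] [0.6026 0.3367] mid [0.5847 0.3196]
```

>>> {"api": "step_arm", "payload": {
  "commands": [
    {"xyz":[1,-1.3,2],"twist":[0,0,-0.5],"jaw":-1},
    {"xyz":[1,-2.6,2],"twist":[0,0,-1],"jaw":-1},
    {"xyz":[1,-3.9,2],"twist":[0,0,-1.5],"jaw":-1},
    {"xyz":[1,-5.2,2],"twist":[0,0,-2],"jaw":-1},
    {"xyz":[1,-6.5,2],"twist":[0,0,-2.5],"jaw":-1},
    {"xyz":[1,-7.8,2],"twist":[0,0,-3],"jaw":-1},
    {"xyz":[1,-9.1,2],"twist":[0,0,-3.5],"jaw":-1},
    {"xyz":[1,-10.4,2],"twist":[0,0,-4],"jaw":-1},
    {"xyz":[1,-11.7,2],"twist":[0,0,-4.5],"jaw":-1},
    {"xyz":[1,-13,2],"twist":[0,0,-5],"jaw":-1},
    {"xyz":[1,-14.3,2],"twist":[0,0,-5.5],"jaw":-1},
    {"xyz":[1,-15.6,2],"twist":[0,0,-6],"jaw":-1},
    {"xyz":[1,-16.9,2],"twist":[0,0,-6.3],"jaw":-1},
    {"xyz":[1,-18.2,2],"twist":[0,0,-6.3],"jaw":-1},
    {"xyz":[1,-19.5,2],"twist":[0,0,-6.3],"jaw":-1},
    {"xyz":[1,-20.8,2],"twist":[0,0,-6.3],"jaw":-1},
    {"xyz":[1,-21.7,2],"twist":[0,0,-6.3],"jaw":-1},
    {"xyz":[1,-21.7,2],"twist":[0,0,-6.3],"jaw":-1},
    {"xyz":[1,-21.7,2],"twist":[0,0,-6.3],"jaw":-1},
    {"xyz":[1,-21.7,2],"twist":[0,0,-6.3],"jaw":-1}
  ]
}}

```text
time: 6.0
tcp_pos: [0.5386, -0.3236, 0.3017]
orientation: [-0.002, 0.323, 0.947, 0.001]
ft_force: [0.2, 0.3, 0.8]
gripper_width: 0.999
grip_force: 0.0
```

```bash
cat > wand.py <<'E'
from h import *
s=read_state(); print(s["time"],np.round(s["tcp_pos"],4),np.round(s["orientation"],4))
p,d,c=snap("wrist"); W=world(c,d); H=W[...,2]; hsv=cv2.cvtColor(p,cv2.COLOR_BGR2HSV)
near=(abs(W[...,0]-.54)<.06)&(abs(W[...,1]+.325)<.06)
for lab,lo,hi,h in(("top",.165,.19,.177),("collar",.118,.13,.123),("rim",.105,.119,.115)):
    m=(near&(H>lo)&(H<hi)).astype(np.uint8); (a,b),sz,an=cv2.minAreaRect(cv2.findNonZero(m)); q=np.array([ray(c,*r,h)[:2] for r in cv2.boxPoints(((a,b),sz,an))])
    e=np.diff(q,axis=0); print(lab,m.sum(),q.mean(0).round(4),np.linalg.norm(e,axis=1).round(4),np.degrees(np.arctan2(e[:,1],e[:,0])).round(1))
    print("  med",np.median(W[m>0],0).round(4),"mid", ((W[m>0].min(0)+W[m>0].max(0))/2).round(4))
cv2.imwrite("pics/wd%d.png"%int(s["time"]*10),p)
E
python3 wand.py; ls pics
```

```text
6.0 [ 0.5386 -0.3236  0.3017] [-1.600e-03  3.226e-01  9.465e-01  9.000e-04]
top 1013 [ 0.5417 -0.325 ] [0.0252 0.0274 0.0259] [  52.4  -36.9 -127.6]
  med [ 0.5417 -0.3246  0.1774] mid [ 0.543  -0.3256  0.1728]
collar 673 [ 0.5402 -0.3239] [0.0439 0.038  0.0453] [  54.2  -34.8 -125.8]
  med [ 0.5332 -0.3168  0.1228] mid [ 0.5428 -0.3256  0.1241]
rim 714 [ 0.5429 -0.3259] [0.0495 0.0511 0.0515] [  70.9  -18.5 -108.4]
  med [ 0.5289 -0.3148  0.1147] mid [ 0.5431 -0.3259  0.1119]
c1.png
c2.png
f42.png
side0.png
top0.png
w1.png
w2.png
wd60.png
```

>>> {"api": "step_arm", "payload": {
  "commands": [
    {"xyz":[0.12,-0.05,-1],"twist":[0,0,0],"jaw":-1},
    {"xyz":[0.12,-0.05,-2],"twist":[0,0,0],"jaw":-1},
    {"xyz":[0.12,-0.05,-3],"twist":[0,0,0],"jaw":-0.6},
    {"xyz":[0.12,-0.05,-4],"twist":[0,0,0],"jaw":-0.2},
    {"xyz":[0.12,-0.05,-4.7],"twist":[0,0,0],"jaw":-0.2},
    {"xyz":[0.12,-0.05,-5.15],"twist":[0,0,0],"jaw":-0.2},
    {"xyz":[0.12,-0.05,-5.15],"twist":[0,0,0],"jaw":-0.2},
    {"xyz":[0.12,-0.05,-5.15],"twist":[0,0,0],"jaw":0},
    {"xyz":[0.12,-0.05,-5.15],"twist":[0,0,0],"jaw":0.2},
    {"xyz":[0.12,-0.05,-5.15],"twist":[0,0,0],"jaw":1},
    {"xyz":[0.12,-0.05,-5.15],"twist":[0,0,0],"jaw":1},
    {"xyz":[0.12,-0.05,-5.15],"twist":[0,0,0],"jaw":1},
    {"xyz":[0.12,-0.05,-5.15],"twist":[0,0,0],"jaw":1},
    {"xyz":[0.12,-0.05,-5.15],"twist":[0,0,0],"jaw":1},
    {"xyz":[0.12,-0.05,-5.15],"twist":[0,0,0],"jaw":1}
  ],
  "newtons": 60
}}

```text
time: 7.3
tcp_pos: [0.5439, -0.3268, 0.1517]
orientation: [0.002, 0.323, 0.947, -0.001]
ft_force: [-0.5, 0.9, 6.2]
gripper_width: 0.296
grip_force: 59.8
```

>>> {"api": "step_arm", "payload": {
  "commands": [
    {"xyz":[0,0,0.5],"twist":[0,0,0],"jaw":1},
    {"xyz":[0,0,1],"twist":[0,0,0],"jaw":1},
    {"xyz":[0,0,1.6],"twist":[0,0,0],"jaw":1},
    {"xyz":[0,0,2.2],"twist":[0,0,0],"jaw":1},
    {"xyz":[0,0,2.8],"twist":[0,0,0],"jaw":1},
    {"xyz":[0,0,3.4],"twist":[0,0,0],"jaw":1},
    {"xyz":[0,0,4],"twist":[0,0,0],"jaw":1},
    {"xyz":[0,0,4.6],"twist":[0,0,0],"jaw":1},
    {"xyz":[0,0,5],"twist":[0,0,0],"jaw":1},
    {"xyz":[0,0,5.2],"twist":[0,0,0],"jaw":1},
    {"xyz":[0,0,5.2],"twist":[0,0,0],"jaw":1},
    {"xyz":[0,0,5.2],"twist":[0,0,0],"jaw":1}
  ]
}}

```text
time: 8.3
tcp_pos: [0.5425, -0.3259, 0.3047]
orientation: [-0.0, 0.323, 0.947, 0.0]
ft_force: [0.1, 0.1, -2.2]
gripper_width: 0.302
grip_force: 41.5
```

Run:
```python
from h import *
s=read_state(); print(s["time"],np.round(s["tcp_pos"],4),np.round(s["orientation"],4),np.round(s["ft_force"],2))
p,d,c=snap("side"); np.savez("s3",p=p,d=d,**c)
u,v=proj(c,s["tcp_pos"]-np.array([0,0,.1267])).round().astype(int); print("expected tip px",u,v)
a=p[v-110:v+40,u-75:u+75]; 
w,_,_=snap("wrist")
cv2.imwrite("pics/lift.png",np.hstack([cv2.resize(a,(384,384),interpolation=2),w[:, 80:430]]))
```

```text
8.3 [ 0.5425 -0.3259  0.3047] [-3.000e-04  3.225e-01  9.466e-01  1.000e-04] [ 0.06  0.1  -2.18]
expected tip px 298 263
```

View pics/lift.png

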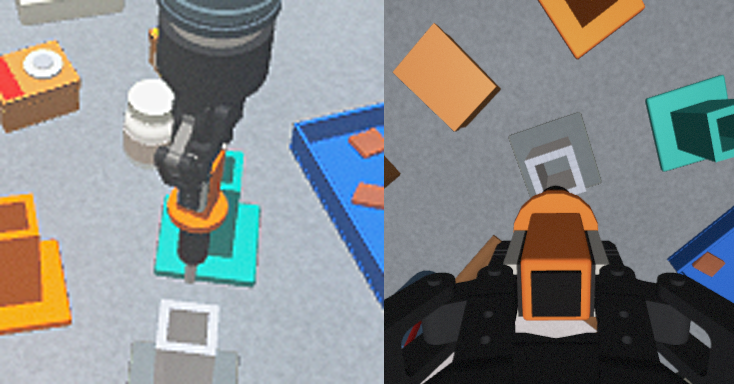

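The side crop shows the wand held upright, with its tip at native pixel (297,262) against an expected (298,263). The grip force has dropped, so I hold still and check it.

>>> {"api": "step_arm", "payload": {
  "commands": [
    {"xyz":[0,0,0],"twist":[0,0,0],"jaw":1},
    {"xyz":[0,0,0],"twist":[0,0,0],"jaw":1},
    {"xyz":[0,0,0],"twist":[0,0,0],"jaw":1},
    {"xyz":[0,0,0],"twist":[0,0,0],"jaw":1}
  ],
  "newtons": 70
}}

```text
time: 8.73
tcp_pos: [0.5427, -0.3259, 0.3049]
orientation: [-0.0, 0.323, 0.947, 0.0]
ft_force: [-0.2, 0.5, -2.6]
gripper_width: 0.293
grip_force: 72.1
```

>>> {"api": "step_arm", "payload": {
  "commands": [
    {"xyz":[1.4,0.6,0],"twist":[0,0,0],"jaw":1},
    {"xyz":[1.4,1.7,0],"twist":[0,0,0],"jaw":1},
    {"xyz":[1.4,2.9,0],"twist":[0,0,0],"jaw":1},
    {"xyz":[1.4,4.1,0],"twist":[0,0,0],"jaw":1},
    {"xyz":[1.4,5.3,0],"twist":[0,0,0],"jaw":1},
    {"xyz":[1.4,6.5,0],"twist":[0,0,0],"jaw":1},
    {"xyz":[1.4,7.7,0],"twist":[0,0,0],"jaw":1},
    {"xyz":[1.4,8.9,0],"twist":[0,0,0],"jaw":1},
    {"xyz":[1.4,10.1,0],"twist":[0,0,0],"jaw":1},
    {"xyz":[1.4,11.3,0],"twist":[0,0,0],"jaw":1},
    {"xyz":[1.4,12.5,0],"twist":[0,0,0],"jaw":1},
    {"xyz":[1.4,13.7,0],"twist":[0,0,0],"jaw":1},
    {"xyz":[1.4,14.9,0],"twist":[0,0,0],"jaw":1},
    {"xyz":[1.4,16.1,0],"twist":[0,0,0],"jaw":1},
    {"xyz":[1.4,17.3,0],"twist":[0,0,0],"jaw":1},
    {"xyz":[1.4,18.5,0],"twist":[0,0,0],"jaw":1},
    {"xyz":[1.4,19.6,0],"twist":[0,0,0],"jaw":1},
    {"xyz":[1.4,20.6,0],"twist":[0,0,0],"jaw":1},
    {"xyz":[1.4,21.3,0],"twist":[0,0,0],"jaw":1},
    {"xyz":[1.4,21.5,0],"twist":[0,0,0],"jaw":1}
  ]
}}

```text
time: 10.4
tcp_pos: [0.5838, 0.3226, 0.3049]
orientation: [-0.0, 0.321, 0.947, 0.0]
ft_force: [-0.3, 0.2, -1.5]
gripper_width: 0.294
grip_force: 72.5
```

>>> {"api": "step_arm", "payload": {
  "commands": [
    {"xyz":[0,0,-1],"twist":[0,0,0],"jaw":1},
    {"xyz":[0,0,-2],"twist":[0,0,0],"jaw":1},
    {"xyz":[0,0,-3],"twist":[0,0,0],"jaw":1},
    {"xyz":[0,0,-3.5],"twist":[0,0,0],"jaw":1},
    {"xyz":[0,0,-3.5],"twist":[0,0,0],"jaw":1},
    {"xyz":[0,0,-3.5],"twist":[0,0,0],"jaw":1},
    {"xyz":[0,0,-3.5],"twist":[0,0,0],"jaw":1}
  ]
}}

```text
time: 10.98
tcp_pos: [0.5859, 0.3189, 0.2021]
orientation: [0.001, 0.323, 0.946, 0.001]
ft_force: [0.3, 0.7, -1.7]
gripper_width: 0.292
grip_force: 72.5
```

```bash
cat > tip.py <<'E'
import sys
from h import *
s=read_state(); t=s["tcp_pos"]; print(s["time"],np.round(t,4),np.round(s["ft_force"],2),s["grip_force"],s["gripper_width"])
p,d,c=snap("side"); P=np.array(t)-[0,0,.1267]
u,v=proj(c,P).round().astype(int); print("expected tip px",proj(c,P).round(1))
k=sys.argv[1]
a=cv2.resize(p[max(v-50,0):v+30,u-40:u+40],(480,480),interpolation=2); cv2.circle(a,(240,300 if v>=50 else 0),3,(255,0,255),1)
cv2.imwrite(f"pics/tip{k}.png",a)
p,d,c=snap("top")
W=world(c,d)
hs=cv2.cvtColor(p,cv2.COLOR_BGR2HSV)
def big(m): 
    n,_,st,ce=cv2.connectedComponentsWithStats(m.astype(np.uint8)); i=1+st[1:,4].argmax(); return ce[i],st[i,4]
R=(W[...,0]>.35)&(W[...,0]<.8)&(abs(W[...,1]-.08)<.12)
for nm,m in(("red",(hs[...,1]>150)&((hs[...,0]<5)|(hs[...,0]>173))),("yellow",(hs[...,1]>150)&(hs[...,0]>22)&(hs[...,0]<35))):
    if (m&R).sum()>30:
        ce,a=big(m&R); q=ray(c,*ce,.05); 
        near=(np.hypot(W[...,0]-q[0],W[...,1]-q[1])<.075)&(W[...,2]>.035)&(W[...,2]<.075)&(hs[...,1]<60)&(p.max(2)>90)
        e,b=big(near); print(nm,"strip",q[:2].round(4),a,"disc",ray(c,*e,.057)[:2].round(4),b)
E
python3 tip.py a
```

```text
10.9833 [0.5859 0.3189 0.2021] [ 0.32  0.74 -1.67] 72.45184063911438 0.29204192525265654
expected tip px [256.9 118.8]
red strip [0.4413 0.074 ] 192 disc [0.4869 0.084 ] 231
yellow strip [0.6399 0.0884] 228 disc [0.6855 0.098 ] 223
```

View pics/tipa.png

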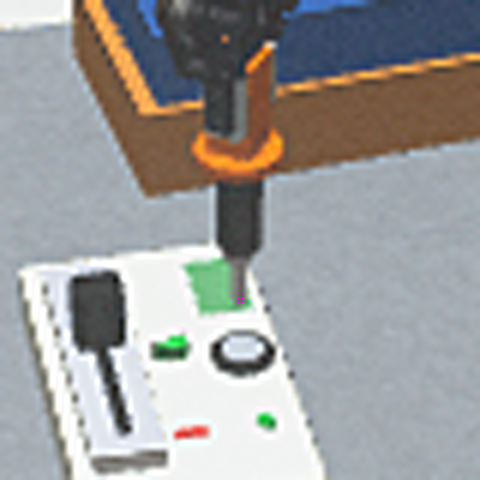

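The tip appears exactly at the expected spot, about 30 mm above the stud. I press in now.

>>> {"api": "step_arm", "payload": {
  "commands": [
    {"xyz":[0,0,-0.4],"twist":[0,0,0],"jaw":1},
    {"xyz":[0,0,-0.8],"twist":[0,0,0],"jaw":1},
    {"xyz":[0,0,-0.95],"twist":[0,0,0],"jaw":1},
    {"xyz":[0,0,-1.05],"twist":[0,0,0],"jaw":1},
    {"xyz":[0,0,-1.13],"twist":[0,0,0],"jaw":1},
    {"xyz":[0,0,-1.13],"twist":[0,0,0],"jaw":1},
    {"xyz":[0,0,-1.13],"twist":[0,0,0],"jaw":1},
    {"xyz":[0,0,-1.13],"twist":[0,0,0],"jaw":1}
  ]
}}

```text
time: 11.75
tcp_pos: [0.5847, 0.3191, 0.1668]
orientation: [0.0, 0.322, 0.947, 0.0]
ft_force: [-1.1, -0.6, 2.4]
gripper_width: 0.297
grip_force: 72.7
```

>>> {"api": "step_arm", "payload": {
  "commands": [
    {"xyz":[0,0,0.03],"twist":[0,0,0],"jaw":1},
    {"xyz":[0,0,0.03],"twist":[0,0,0],"jaw":1},
    {"xyz":[0,0,0.03],"twist":[0,0,0],"jaw":1},
    {"xyz":[0,0,0.03],"twist":[0,0,0],"jaw":1},
    {"xyz":[0,0,0.03],"twist":[0,0,0],"jaw":1},
    {"xyz":[0,0,0.03],"twist":[0,0,0],"jaw":1},
    {"xyz":[0,0,0.03],"twist":[0,0,0],"jaw":1},
    {"xyz":[0,0,0.03],"twist":[0,0,0],"jaw":1},
    {"xyz":[0,0,0.03],"twist":[0,0,0],"jaw":1},
    {"xyz":[0,0,0.03],"twist":[0,0,0],"jaw":1},
    {"xyz":[0,0,0.03],"twist":[0,0,0],"jaw":1},
    {"xyz":[0,0,0.03],"twist":[0,0,0],"jaw":1},
    {"xyz":[0,0,0.03],"twist":[0,0,0],"jaw":1},
    {"xyz":[0,0,0.03],"twist":[0,0,0],"jaw":1}
  ]
}}

```text
time: 12.92
tcp_pos: [0.5848, 0.3191, 0.1673]
orientation: [0.0, 0.323, 0.947, 0.0]
ft_force: [-1.1, -0.6, 1.6]
gripper_width: 0.3
grip_force: 72.8
```

```bash
python3 tip.py b
```

```text
12.9167 [0.5848 0.3191 0.1673] [-1.09 -0.55  1.62] 72.77316927909851 0.3001403176794645
expected tip px [256.6 127.5]
red strip [0.4414 0.0741] 193 disc [0.4869 0.084 ] 230
yellow strip [0.6399 0.0882] 230 disc [0.6853 0.098 ] 221
```

View pics/tipb.png

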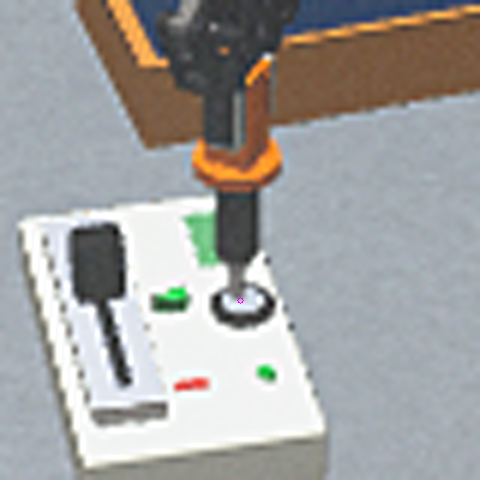

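>>> {"api": "step_arm", "payload": {
  "commands": [
    {"xyz":[0,0,0.5],"twist":[0,0,0],"jaw":1},
    {"xyz":[0,0,1.2],"twist":[0,0,0],"jaw":1},
    {"xyz":[0,0,2.2],"twist":[0,0,0],"jaw":1},
    {"xyz":[0,0,3],"twist":[0,0,0],"jaw":1},
    {"xyz":[-0.4,-1,3.2],"twist":[0,0,0],"jaw":1},
    {"xyz":[-0.8,-2,3.2],"twist":[0,0,0],"jaw":1},
    {"xyz":[-1.2,-3,3.2],"twist":[0,0,0],"jaw":1},
    {"xyz":[-1.6,-4,3.2],"twist":[0,0,0],"jaw":1},
    {"xyz":[-2,-5,3.2],"twist":[0,0,0],"jaw":1},
    {"xyz":[-2.5,-6,3.2],"twist":[0,0,0],"jaw":1},
    {"xyz":[-3,-7,3.2],"twist":[0,0,0],"jaw":1},
    {"xyz":[-3.26,-7.83,3.2],"twist":[0,0,0],"jaw":1},
    {"xyz":[-3.26,-7.83,3.2],"twist":[0,0,0],"jaw":1},
    {"xyz":[-3.26,-7.83,3.2],"twist":[0,0,0],"jaw":1},
    {"xyz":[-3.26,-7.83,3.2],"twist":[0,0,0],"jaw":1}
  ]
}}

```text
time: 14.27
tcp_pos: [0.487, 0.0842, 0.2632]
orientation: [0.0, 0.323, 0.946, 0.0]
ft_force: [-0.0, 0.3, -1.8]
gripper_width: 0.295
grip_force: 72.4
```

```bash
cat > carton.py <<'E'
import sys
from h import *
s=read_state(); t=s["tcp_pos"]; print(s["time"],np.round(t,4),np.round(s["ft_force"],2),round(s["grip_force"],1),round(s["gripper_width"],3))
X=np.array(eval(sys.argv[1]))
def big(m):
    n,_,st,ce=cv2.connectedComponentsWithStats(m.astype(np.uint8)); i=1+st[1:,4].argmax(); x,y,w,h,a=st[i]; return (x+w/2-.5,y+h/2-.5),a,ce[i]
for n in("side","wrist"):
    p,d,c=snap(n); W=world(c,d); hs=cv2.cvtColor(p,cv2.COLOR_BGR2HSV)
    near=(np.hypot(W[...,0]-X[0],W[...,1]-X[1])<.06)&(W[...,2]>.048)&(W[...,2]<.07)&(hs[...,1]<70)&(p.max(2)>90)
    if near.sum()>40:
        b,a,e=big(near); print(n,"disc mid",ray(c,*b,.056).round(4)[:2],"cen",ray(c,*e,.057).round(4)[:2],a)
    cv2.imwrite(f"pics/{sys.argv[2]}_{n}.png",p)
    if n=="side":
        P=np.array(t)-[0,0,.1267]; q=proj(c,P); print("exp tip",q.round(1)); u,v=q.round().astype(int)
        a=cv2.resize(p[v-50:v+30,u-40:u+40],(480,480),interpolation=2); cv2.circle(a,(240,300),3,(255,0,255),1); cv2.imwrite(f"pics/{sys.argv[2]}_tip.png",a)
E
python3 carton.py "[.487,.084]" r; python3 tip.py c
```

```text
14.2667 [0.487  0.0842 0.2632] [-0.01  0.29 -1.83] 72.4 0.295
side disc mid [0.4857 0.0805] cen [0.4862 0.0787] 138
exp tip [238.3 155.1]
wrist disc mid [0.486  0.0844] cen [0.4858 0.0846] 1161
14.3667 [0.4871 0.0848 0.2631] [ 0.35  0.08 -1.91] 72.40140795707703 0.29206625273977194
expected tip px [238.3 155. ]
red strip [0.4445 0.0491] 36 disc [0.4845 0.0458] 1
yellow strip [0.6399 0.0882] 230 disc [0.6854 0.098 ] 222
```

>>> {"api": "step_arm", "payload": {
  "commands": [
    {"xyz":[0,0,-0.8],"twist":[0,0,0],"jaw":1},
    {"xyz":[0,0,-1.6],"twist":[0,0,0],"jaw":1},
    {"xyz":[0,0,-2.1],"twist":[0,0,0],"jaw":1},
    {"xyz":[0,0,-2.4],"twist":[0,0,0],"jaw":1},
    {"xyz":[0,0,-2.5],"twist":[0,0,0],"jaw":1},
    {"xyz":[0,0,-2.6],"twist":[0,0,0],"jaw":1},
    {"xyz":[0,0,-2.7],"twist":[0,0,0],"jaw":1},
    {"xyz":[0,0,-2.7],"twist":[0,0,0],"jaw":1},
    {"xyz":[0,0,-2.7],"twist":[0,0,0],"jaw":1}
  ]
}}

```text
time: 15.22
tcp_pos: [0.4875, 0.0843, 0.1832]
orientation: [0.001, 0.322, 0.947, 0.0]
ft_force: [-1.5, 0.2, 0.9]
gripper_width: 0.294
grip_force: 72.7
```

>>> {"api": "step_arm", "payload": {
  "commands": [
    {"xyz":[0,0,-0.07],"twist":[0,0,0],"jaw":1},
    {"xyz":[0,0,-0.07],"twist":[0,0,0],"jaw":1},
    {"xyz":[0,0,-0.07],"twist":[0,0,0],"jaw":1},
    {"xyz":[0,0,-0.07],"twist":[0,0,0],"jaw":1},
    {"xyz":[0,0,-0.07],"twist":[0,0,0],"jaw":1},
    {"xyz":[0,0,-0.07],"twist":[0,0,0],"jaw":1},
    {"xyz":[0,0,-0.07],"twist":[0,0,0],"jaw":1},
    {"xyz":[0,0,-0.07],"twist":[0,0,0],"jaw":1},
    {"xyz":[0,0,-0.07],"twist":[0,0,0],"jaw":1},
    {"xyz":[0,0,-0.07],"twist":[0,0,0],"jaw":1},
    {"xyz":[0,0,-0.07],"twist":[0,0,0],"jaw":1},
    {"xyz":[0,0,-0.07],"twist":[0,0,0],"jaw":1},
    {"xyz":[0,0,-0.07],"twist":[0,0,0],"jaw":1},
    {"xyz":[0,0,-0.07],"twist":[0,0,0],"jaw":1},
    {"xyz":[0,0,-0.07],"twist":[0,0,0],"jaw":1}
  ]
}}

```text
time: 16.47
tcp_pos: [0.487, 0.084, 0.1802]
orientation: [0.0, 0.323, 0.947, -0.0]
ft_force: [1.3, 1.3, 2.4]
gripper_width: 0.296
grip_force: 72.8
```

```bash
python3 tip.py d
```

```text
16.4667 [0.487  0.084  0.1802] [1.32 1.33 2.37] 72.75847434997559 0.29620990029011807
expected tip px [239.3 177.2]
red strip [0.4369 0.0966] 53 disc [0.4197 0.097 ] 1
yellow strip [0.6399 0.0882] 230 disc [0.6855 0.098 ] 223
```

View pics/tipd.png

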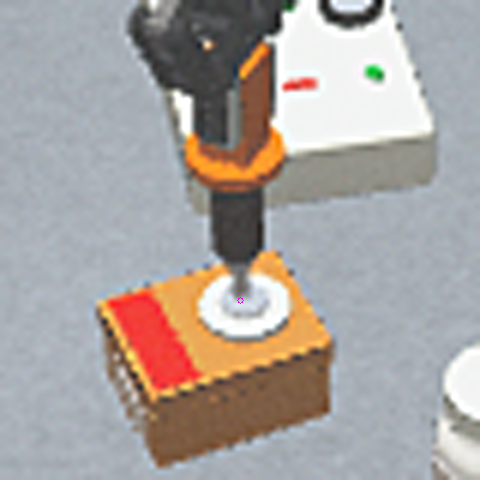

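The tip is pressed on the red carton's stud. Yellow next.

>>> {"api": "step_arm", "payload": {
  "commands": [
    {"xyz":[0,0,0.5],"twist":[0,0,0],"jaw":1},
    {"xyz":[0,0,1.2],"twist":[0,0,0],"jaw":1},
    {"xyz":[0,0,2.2],"twist":[0,0,0],"jaw":1},
    {"xyz":[0,0,2.8],"twist":[0,0,0],"jaw":1},
    {"xyz":[0.8,0.1,2.8],"twist":[0,0,0],"jaw":1},
    {"xyz":[1.6,0.2,2.8],"twist":[0,0,0],"jaw":1},
    {"xyz":[2.6,0.3,2.8],"twist":[0,0,0],"jaw":1},
    {"xyz":[3.6,0.4,2.8],"twist":[0,0,0],"jaw":1},
    {"xyz":[4.6,0.46,2.8],"twist":[0,0,0],"jaw":1},
    {"xyz":[5.5,0.46,2.8],"twist":[0,0,0],"jaw":1},
    {"xyz":[6.2,0.46,2.8],"twist":[0,0,0],"jaw":1},
    {"xyz":[6.6,0.46,2.8],"twist":[0,0,0],"jaw":1},
    {"xyz":[6.6,0.46,2.8],"twist":[0,0,0],"jaw":1},
    {"xyz":[6.6,0.46,2.8],"twist":[0,0,0],"jaw":1},
    {"xyz":[6.6,0.46,2.8],"twist":[0,0,0],"jaw":1}
  ]
}}

```text
time: 17.82
tcp_pos: [0.6837, 0.0979, 0.2631]
orientation: [-0.001, 0.322, 0.947, -0.001]
ft_force: [-0.5, -1.0, -1.5]
gripper_width: 0.297
grip_force: 72.4
```

```bash
python3 carton.py "[.6855,.098]" y; python3 tip.py e
```

```text
17.8167 [0.6837 0.0979 0.2631] [-0.53 -0.98 -1.45] 72.4 0.297
side disc mid [0.6842 0.0938] cen [0.6841 0.0925] 129
exp tip [306.3 142.8]
wrist disc mid [0.684 0.099] cen [0.6841 0.099 ] 1134
17.9167 [0.6839 0.098  0.264 ] [ 0.23 -0.06 -1.47] 72.38766074180603 0.2958461148894326
expected tip px [306.4 142.5]
red strip [0.4417 0.0723] 181 disc [0.4869 0.0835] 224
yellow strip [0.6435 0.0689] 93 disc [0.6832 0.0783] 8
```

>>> {"api": "step_arm", "payload": {
  "commands": [
    {"xyz":[0.02,0.02,-0.8],"twist":[0,0,0],"jaw":1},
    {"xyz":[0.02,0.02,-1.6],"twist":[0,0,0],"jaw":1},
    {"xyz":[0.02,0.02,-2.1],"twist":[0,0,0],"jaw":1},
    {"xyz":[0.02,0.02,-2.4],"twist":[0,0,0],"jaw":1},
    {"xyz":[0.02,0.02,-2.5],"twist":[0,0,0],"jaw":1},
    {"xyz":[0.02,0.02,-2.6],"twist":[0,0,0],"jaw":1},
    {"xyz":[0.02,0.02,-2.7],"twist":[0,0,0],"jaw":1},
    {"xyz":[0.02,0.02,-2.74],"twist":[0,0,0],"jaw":1},
    {"xyz":[0.02,0.02,-2.74],"twist":[0,0,0],"jaw":1},
    {"xyz":[0.02,0.02,-2.74],"twist":[0,0,0],"jaw":1}
  ]
}}

```text
time: 18.85
tcp_pos: [0.6861, 0.0985, 0.1832]
orientation: [0.001, 0.323, 0.947, 0.0]
ft_force: [0.4, 0.6, 1.4]
gripper_width: 0.3
grip_force: 72.6
```

>>> {"api": "step_arm", "payload": {
  "commands": [
    {"xyz":[0,0,0],"twist":[0,0,0],"jaw":1},
    {"xyz":[0,0,0],"twist":[0,0,0],"jaw":1},
    {"xyz":[0,0,0],"twist":[0,0,0],"jaw":1},
    {"xyz":[0,0,0],"twist":[0,0,0],"jaw":1}
  ]
}}

```text
time: 19.18
tcp_pos: [0.686, 0.0985, 0.1824]
orientation: [0.001, 0.323, 0.947, 0.0]
ft_force: [0.1, 0.0, 1.1]
gripper_width: 0.296
grip_force: 72.7
```

Slightly deeper, then hold.

>>> {"api": "step_arm", "payload": {
  "commands": [
    {"xyz":[0,0,-0.05],"twist":[0,0,0],"jaw":1},
    {"xyz":[0,0,-0.05],"twist":[0,0,0],"jaw":1},
    {"xyz":[0,0,-0.05],"twist":[0,0,0],"jaw":1},
    {"xyz":[0,0,-0.05],"twist":[0,0,0],"jaw":1},
    {"xyz":[0,0,-0.05],"twist":[0,0,0],"jaw":1},
    {"xyz":[0,0,-0.05],"twist":[0,0,0],"jaw":1},
    {"xyz":[0,0,-0.05],"twist":[0,0,0],"jaw":1},
    {"xyz":[0,0,-0.05],"twist":[0,0,0],"jaw":1},
    {"xyz":[0,0,-0.05],"twist":[0,0,0],"jaw":1},
    {"xyz":[0,0,-0.05],"twist":[0,0,0],"jaw":1},
    {"xyz":[0,0,-0.05],"twist":[0,0,0],"jaw":1},
    {"xyz":[0,0,-0.05],"twist":[0,0,0],"jaw":1},
    {"xyz":[0,0,-0.05],"twist":[0,0,0],"jaw":1},
    {"xyz":[0,0,-0.05],"twist":[0,0,0],"jaw":1},
    {"xyz":[0,0,-0.05],"twist":[0,0,0],"jaw":1}
  ]
}}

```text
time: 20.43
tcp_pos: [0.6855, 0.0985, 0.1805]
orientation: [-0.0, 0.323, 0.947, -0.0]
ft_force: [1.7, 0.4, 2.1]
gripper_width: 0.293
grip_force: 72.8
```

```bash
python3 tip.py f
```

```text
20.4333 [0.6855 0.0985 0.1805] [1.68 0.4  2.08] 72.75992274284363 0.29341931503844
expected tip px [304.9 164.5]
red strip [0.4425 0.0684] 158 disc [0.4871 0.0805] 187
yellow strip [0.6443 0.0647] 63 disc [0.6783 0.1156] 6
```

View pics/tipf.png

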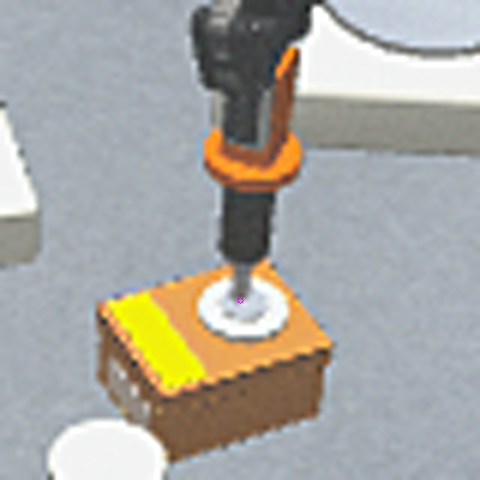

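The tip is pressed on the yellow stud. Back to the console stud.

>>> {"api": "step_arm", "payload": {
  "commands": [
    {"xyz":[0,0,0.5],"twist":[0,0,0],"jaw":1},
    {"xyz":[0,0,1.2],"twist":[0,0,0],"jaw":1},
    {"xyz":[0,0,2.2],"twist":[0,0,0],"jaw":1},
    {"xyz":[0,0,2.8],"twist":[0,0,0],"jaw":1},
    {"xyz":[-0.4,0.9,2.8],"twist":[0,0,0],"jaw":1},
    {"xyz":[-0.8,1.8,2.8],"twist":[0,0,0],"jaw":1},
    {"xyz":[-1.3,2.8,2.8],"twist":[0,0,0],"jaw":1},
    {"xyz":[-1.8,3.8,2.8],"twist":[0,0,0],"jaw":1},
    {"xyz":[-2.3,4.8,2.8],"twist":[0,0,0],"jaw":1},
    {"xyz":[-2.8,5.8,2.8],"twist":[0,0,0],"jaw":1},
    {"xyz":[-3.2,6.8,2.8],"twist":[0,0,0],"jaw":1},
    {"xyz":[-3.36,7.36,2.8],"twist":[0,0,0],"jaw":1},
    {"xyz":[-3.36,7.36,2.8],"twist":[0,0,0],"jaw":1},
    {"xyz":[-3.36,7.36,1.8],"twist":[0,0,0],"jaw":1},
    {"xyz":[-3.36,7.36,0.7],"twist":[0,0,0],"jaw":1},
    {"xyz":[-3.36,7.36,0.7],"twist":[0,0,0],"jaw":1},
    {"xyz":[-3.36,7.36,0.7],"twist":[0,0,0],"jaw":1},
    {"xyz":[-3.36,7.36,0.7],"twist":[0,0,0],"jaw":1}
  ]
}}

```text
time: 22.03
tcp_pos: [0.5852, 0.3188, 0.2024]
orientation: [0.0, 0.323, 0.946, -0.0]
ft_force: [-0.0, 0.3, -0.2]
gripper_width: 0.296
grip_force: 72.2
```

```bash
python3 tip.py g
python3 - <<'E'
from h import *
p,d,c=snap("wrist"); W=world(c,d)
hs=cv2.cvtColor(p,cv2.COLOR_BGR2HSV)
near=(abs(W[...,0]-.585)<.03)&(abs(W[...,1]-.3195)<.03)&(W[...,2]<.06)&(p.max(2)<80)
v,u=np.nonzero(near); print(near.sum(), ray(c,(u.min()+u.max())/2,(v.min()+v.max())/2,.046)[:2] if len(u) else 0)
E
```

```text
22.0333 [0.5852 0.3188 0.2024] [-0.    0.31 -0.18] 72.21047401428223 0.2961430755662144
expected tip px [256.7 118.8]
red strip [0.4414 0.0741] 192 disc [0.4868 0.0839] 232
yellow strip [0.64   0.0882] 229 disc [0.6855 0.0979] 225
447 [0.58313873 0.32191697]
```

>>> {"api": "step_arm", "payload": {
  "commands": [
    {"xyz":[0,0.02,-0.4],"twist":[0,0,0],"jaw":1},
    {"xyz":[0,0.02,-0.8],"twist":[0,0,0],"jaw":1},
    {"xyz":[0,0.02,-0.95],"twist":[0,0,0],"jaw":1},
    {"xyz":[0,0.02,-1.05],"twist":[0,0,0],"jaw":1},
    {"xyz":[0,0.02,-1.12],"twist":[0,0,0],"jaw":1},
    {"xyz":[0,0.02,-1.12],"twist":[0,0,0],"jaw":1},
    {"xyz":[0,0.02,-1.12],"twist":[0,0,0],"jaw":1},
    {"xyz":[0,0.02,-1.12],"twist":[0,0,0],"jaw":1}
  ]
}}

```text
time: 22.85
tcp_pos: [0.5848, 0.32, 0.1683]
orientation: [0.0, 0.322, 0.947, 0.0]
ft_force: [-1.1, -0.4, 0.2]
gripper_width: 0.294
grip_force: 72.6
```

>>> {"api": "step_arm", "payload": {
  "commands": [
    {"xyz":[0,0,-0.03],"twist":[0,0,0],"jaw":1},
    {"xyz":[0,0,-0.03],"twist":[0,0,0],"jaw":1},
    {"xyz":[0,0,-0.03],"twist":[0,0,0],"jaw":1},
    {"xyz":[0,0,-0.03],"twist":[0,0,0],"jaw":1},
    {"xyz":[0,0,-0.03],"twist":[0,0,0],"jaw":1},
    {"xyz":[0,0,-0.03],"twist":[0,0,0],"jaw":1},
    {"xyz":[0,0,-0.03],"twist":[0,0,0],"jaw":1},
    {"xyz":[0,0,-0.03],"twist":[0,0,0],"jaw":1},
    {"xyz":[0,0,-0.03],"twist":[0,0,0],"jaw":1},
    {"xyz":[0,0,-0.03],"twist":[0,0,0],"jaw":1},
    {"xyz":[0,0,-0.03],"twist":[0,0,0],"jaw":1},
    {"xyz":[0,0,-0.03],"twist":[0,0,0],"jaw":1},
    {"xyz":[0,0,-0.03],"twist":[0,0,0],"jaw":1},
    {"xyz":[0,0,-0.03],"twist":[0,0,0],"jaw":1},
    {"xyz":[0,0,-0.03],"twist":[0,0,0],"jaw":1}
  ]
}}

```text
time: 24.1
tcp_pos: [0.5848, 0.32, 0.167]
orientation: [0.0, 0.323, 0.947, 0.0]
ft_force: [0.6, 0.2, 1.9]
gripper_width: 0.294
grip_force: 72.8
```

```bash
python3 tip.py i
python3 - <<'E'
import cv2,numpy as np
cv2.imwrite("pics/gi.png",np.hstack([cv2.imread(f"pics/tip{k}.png")[::1] for k in "gi"])[:, :][:,:].copy()[:,::1][:480,:960][:, :] if 0 else cv2.resize(np.hstack([cv2.imread(f"pics/tip{k}.png") for k in "gi"]),(800,400)))
E
```

```text
24.1 [0.5848 0.32   0.167 ] [0.56 0.24 1.87] 72.78031826019287 0.2939294058126754
expected tip px [256.5 127.4]
red strip [0.4414 0.0738] 191 disc [0.487 0.084] 231
yellow strip [0.6399 0.0884] 227 disc [0.6854 0.0979] 224
```

View pics/gi.png

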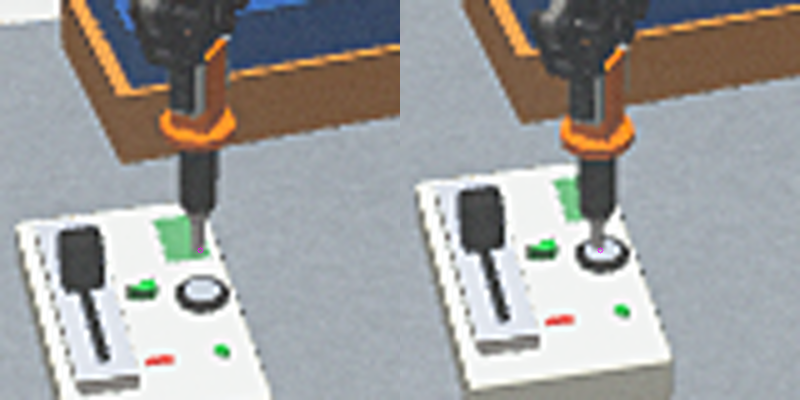

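Both frames show the wand tip vertical, then on the console stud. I return it to the stand.

>>> {"api": "step_arm", "payload": {
  "commands": [
    {"xyz":[0,0,0.6],"twist":[0,0,0],"jaw":1},
    {"xyz":[0,0,1.6],"twist":[0,0,0],"jaw":1},
    {"xyz":[0,0,2.6],"twist":[0,0,0],"jaw":1},
    {"xyz":[0,0,3.6],"twist":[0,0,0],"jaw":1},
    {"xyz":[0,0,4.6],"twist":[0,0,0],"jaw":1},
    {"xyz":[-0.1,-0.8,4.6],"twist":[0,0,0],"jaw":1},
    {"xyz":[-0.2,-1.8,4.6],"twist":[0,0,0],"jaw":1},
    {"xyz":[-0.3,-2.9,4.6],"twist":[0,0,0],"jaw":1},
    {"xyz":[-0.4,-4,4.6],"twist":[0,0,0],"jaw":1},
    {"xyz":[-0.5,-5.2,4.6],"twist":[0,0,0],"jaw":1},
    {"xyz":[-0.6,-6.4,4.6],"twist":[0,0,0],"jaw":1},
    {"xyz":[-0.7,-7.6,4.6],"twist":[0,0,0],"jaw":1},
    {"xyz":[-0.8,-8.8,4.6],"twist":[0,0,0],"jaw":1},
    {"xyz":[-0.9,-10,4.6],"twist":[0,0,0],"jaw":1},
    {"xyz":[-1,-11.2,4.6],"twist":[0,0,0],"jaw":1},
    {"xyz":[-1.1,-12.4,4.6],"twist":[0,0,0],"jaw":1},
    {"xyz":[-1.2,-13.6,4.6],"twist":[0,0,0],"jaw":1},
    {"xyz":[-1.3,-14.8,4.6],"twist":[0,0,0],"jaw":1},
    {"xyz":[-1.4,-16,4.6],"twist":[0,0,0],"jaw":1},
    {"xyz":[-1.4,-17,4.6],"twist":[0,0,0],"jaw":1}
  ]
}}

```text
time: 25.87
tcp_pos: [0.5416, -0.1925, 0.3044]
orientation: [-0.001, 0.323, 0.946, -0.0]
ft_force: [-0.6, -0.3, -1.5]
gripper_width: 0.297
grip_force: 72.3
```

>>> {"api": "step_arm", "payload": {
  "commands": [
    {"xyz":[0,-0.9,0],"twist":[0,0,0],"jaw":1},
    {"xyz":[0,-1.8,0],"twist":[0,0,0],"jaw":1},
    {"xyz":[0,-2.7,0],"twist":[0,0,0],"jaw":1},
    {"xyz":[0,-3.5,0],"twist":[0,0,0],"jaw":1},
    {"xyz":[0,-4.1,0],"twist":[0,0,0],"jaw":1},
    {"xyz":[0,-4.53,0],"twist":[0,0,0],"jaw":1},
    {"xyz":[0,-4.53,0],"twist":[0,0,0],"jaw":1},
    {"xyz":[0,-4.53,0],"twist":[0,0,0],"jaw":1},
    {"xyz":[0,-4.53,0],"twist":[0,0,0],"jaw":1},
    {"xyz":[0,-4.53,0],"twist":[0,0,0],"jaw":1},
    {"xyz":[0,-4.53,0],"twist":[0,0,0],"jaw":1}
  ]
}}

```text
time: 26.78
tcp_pos: [0.543, -0.3249, 0.3052]
orientation: [0.0, 0.322, 0.947, 0.0]
ft_force: [0.1, -0.0, -1.1]
gripper_width: 0.296
grip_force: 72.3
```

Run:
```python
from h import *
s=read_state(); print(s["time"],np.round(s["tcp_pos"],4),np.round(s["orientation"],4),round(s["grip_force"],1),round(s["gripper_width"],3))
p,d,c=snap("side"); 
P=s["tcp_pos"]-np.array([0,0,.1267]); u,v=proj(c,P).round().astype(int); print(proj(c,P))
a=cv2.resize(p[v-60:v+50,u-55:u+55],(440,440),interpolation=2); cv2.circle(a,(220,240),3,(255,0,255),1)
w,dw,cw=snap("wrist"); W=world(cw,dw)
m=((abs(W[...,0]-.543)<.05)&(abs(W[...,1]+.326)<.05)&(W[...,2]>.105)&(W[...,2]<.12)).astype(np.uint8)
pts=W[m>0]; r=cv2.minAreaRect(pts[:,:2].astype(np.float32)); print(m.sum(),np.round(r[0],4),np.round(r[1],4))
cv2.imwrite("pics/ret.png",np.hstack([a,cv2.resize(w[56:384,120:440],(360,440))]))
```

```text
26.7833 [ 0.543  -0.3249  0.3052] [1.000e-04 3.219e-01 9.468e-01 0.000e+00] 72.3 0.296
[297.70543397 262.1221671 ]
1106 [ 0.5433 -0.3259] [0.05   0.0502]
```

View pics/ret.png

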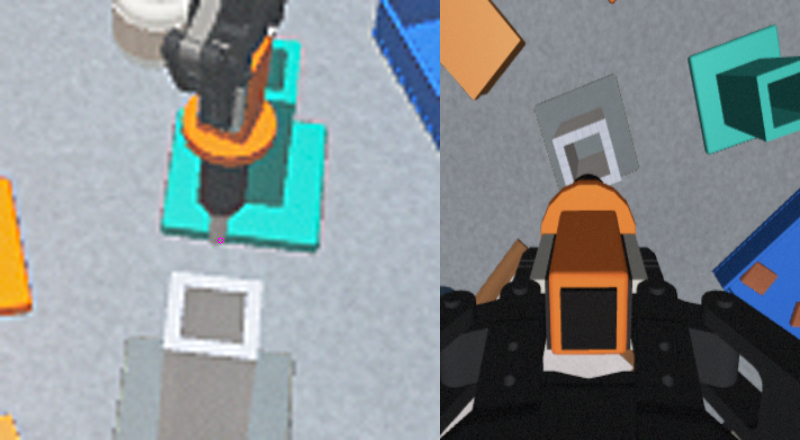

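The tip is straight (marker on the tip at crop (220,240)), above the open rim. I lower it.

>>> {"api": "step_arm", "payload": {
  "commands": [
    {"xyz":[0.01,-0.03,-0.8],"twist":[0,0,0],"jaw":1},
    {"xyz":[0.01,-0.03,-1.6],"twist":[0,0,0],"jaw":1},
    {"xyz":[0.01,-0.03,-2],"twist":[0,0,0],"jaw":1},
    {"xyz":[0.01,-0.03,-2.3],"twist":[0,0,0],"jaw":1},
    {"xyz":[0.01,-0.03,-2.6],"twist":[0,0,0],"jaw":1},
    {"xyz":[0.01,-0.03,-2.9],"twist":[0,0,0],"jaw":1},
    {"xyz":[0.01,-0.03,-3.2],"twist":[0,0,0],"jaw":1},
    {"xyz":[0.01,-0.03,-3.5],"twist":[0,0,0],"jaw":1},
    {"xyz":[0.01,-0.03,-3.8],"twist":[0,0,0],"jaw":1},
    {"xyz":[0.01,-0.03,-4.1],"twist":[0,0,0],"jaw":1},
    {"xyz":[0.01,-0.03,-4.4],"twist":[0,0,0],"jaw":1},
    {"xyz":[0.01,-0.03,-4.7],"twist":[0,0,0],"jaw":1},
    {"xyz":[0.01,-0.03,-4.9],"twist":[0,0,0],"jaw":1},
    {"xyz":[0.01,-0.03,-5.02],"twist":[0,0,0],"jaw":1},
    {"xyz":[0.01,-0.03,-5.02],"twist":[0,0,0],"jaw":1},
    {"xyz":[0.01,-0.03,-5.02],"twist":[0,0,0],"jaw":1},
    {"xyz":[0.01,-0.03,-5.02],"twist":[0,0,0],"jaw":1}
  ]
}}

```text
time: 28.3
tcp_pos: [0.5434, -0.3272, 0.155]
orientation: [0.0, 0.322, 0.947, -0.0]
ft_force: [0.7, -0.2, -1.4]
gripper_width: 0.297
grip_force: 72.3
```

>>> {"api": "step_arm", "payload": {
  "commands": [
    {"xyz":[0,0.02,-0.06],"twist":[0,0,0],"jaw":1},
    {"xyz":[0,0.02,-0.1],"twist":[0,0,0],"jaw":1},
    {"xyz":[0,0.02,-0.1],"twist":[0,0,0],"jaw":1},
    {"xyz":[0,0.02,-0.1],"twist":[0,0,0],"jaw":1}
  ]
}}

```text
time: 28.63
tcp_pos: [0.5433, -0.3264, 0.1518]
orientation: [0.0, 0.322, 0.947, -0.0]
ft_force: [-0.2, 0.3, -0.1]
gripper_width: 0.294
grip_force: 72.4
```

>>> {"api": "step_arm", "payload": {
  "commands": [
    {"xyz":[0,0,0],"twist":[0,0,0],"jaw":0.3},
    {"xyz":[0,0,0],"twist":[0,0,0],"jaw":0.1},
    {"xyz":[0,0,0],"twist":[0,0,0],"jaw":-0.2},
    {"xyz":[0,0,0],"twist":[0,0,0],"jaw":-0.2},
    {"xyz":[0,0,0],"twist":[0,0,0],"jaw":-0.2},
    {"xyz":[0,0,0.5],"twist":[0,0,0],"jaw":-0.2},
    {"xyz":[0,0,1.5],"twist":[0,0,0],"jaw":-0.2},
    {"xyz":[0,0,2.5],"twist":[0,0,0],"jaw":-0.5},
    {"xyz":[0,0,3.5],"twist":[0,0,0],"jaw":-1},
    {"xyz":[0,0,4.5],"twist":[0,0,0],"jaw":-1},
    {"xyz":[0,0,5],"twist":[0,0,0],"jaw":-1},
    {"xyz":[0,0,5],"twist":[0,0,0],"jaw":-1},
    {"xyz":[0,0,5],"twist":[0,0,0],"jaw":-1}
  ]
}}

```text
time: 29.72
tcp_pos: [0.5433, -0.3265, 0.3023]
orientation: [0.001, 0.322, 0.947, -0.0]
ft_force: [-0.6, 0.0, 0.6]
gripper_width: 1.0
grip_force: 0.0
```

```bash
python3 wand.py
```

```text
29.7167 [ 0.5433 -0.3265  0.3023] [ 1.000e-03  3.225e-01  9.466e-01 -5.000e-04]
top 1033 [ 0.5418 -0.3244] [0.0251 0.0271 0.0258] [  52.4  -36.9 -127.6]
  med [ 0.5414 -0.3242  0.1774] mid [ 0.5428 -0.325   0.1736]
collar 677 [ 0.5398 -0.3229] [0.0435 0.038  0.0449] [  52.4  -36.5 -127.6]
  med [ 0.5326 -0.316   0.1228] mid [ 0.5423 -0.3252  0.1236]
rim 679 [ 0.5428 -0.3258] [0.0496 0.051  0.0516] [  70.8  -18.4 -108.4]
  med [ 0.5296 -0.3157  0.1148] mid [ 0.5433 -0.3262  0.1119]
```

The wand hangs as before. Back to the fader.

>>> {"api": "step_arm", "payload": {
  "commands": [
    {"xyz":[0,1.1,0],"twist":[0,0,0.5],"jaw":-1},
    {"xyz":[0,2.4,0],"twist":[0,0,1],"jaw":-1},
    {"xyz":[0,3.7,0],"twist":[0,0,1.5],"jaw":-1},
    {"xyz":[0,5,0],"twist":[0,0,2],"jaw":-1},
    {"xyz":[-0.2,6.3,0],"twist":[0,0,2.5],"jaw":-1},
    {"xyz":[-0.4,7.6,0],"twist":[0,0,3],"jaw":-1},
    {"xyz":[-0.6,8.9,0],"twist":[0,0,3.5],"jaw":-1},
    {"xyz":[-0.8,10.2,0],"twist":[0,0,4],"jaw":-1},
    {"xyz":[-1,11.5,0],"twist":[0,0,4.5],"jaw":-1},
    {"xyz":[-1.15,12.8,0],"twist":[0,0,5],"jaw":-1},
    {"xyz":[-1.15,14.1,0],"twist":[0,0,5.5],"jaw":-1},
    {"xyz":[-1.15,15.4,0],"twist":[0,0,6],"jaw":-1},
    {"xyz":[-1.15,16.7,0],"twist":[0,0,6.3],"jaw":-1},
    {"xyz":[-1.15,18,0],"twist":[0,0,6.3],"jaw":-1},
    {"xyz":[-1.15,19.3,0],"twist":[0,0,6.3],"jaw":-1},
    {"xyz":[-1.15,20.6,0],"twist":[0,0,6.3],"jaw":-1},
    {"xyz":[-1.15,21.8,-1],"twist":[0,0,6.3],"jaw":-1},
    {"xyz":[-1.15,21.8,-1.9],"twist":[0,0,6.3],"jaw":-1},
    {"xyz":[-1.15,21.8,-1.9],"twist":[0,0,6.3],"jaw":-1},
    {"xyz":[-1.15,21.8,-1.9],"twist":[0,0,6.3],"jaw":-1}
  ]
}}

```text
time: 31.43
tcp_pos: [0.5062, 0.327, 0.2406]
orientation: [-0.004, -0.002, 1.0, -0.002]
ft_force: [0.4, -0.7, 0.4]
gripper_width: 0.998
grip_force: 0.0
```

```bash
python3 fader.py
```

```text
31.4333 [0.5062 0.327  0.2406] [-0.0038 -0.002   1.     -0.0017]
clip 98 [251.5 214.4] cen [0.5484 0.3272] ext [0.5375 0.322 ] [0.5563 0.3316] mid [0.5469 0.3268]
fader 660 [252.5 187.1] cen [0.5081 0.3282] ext [0.4941 0.3184] [0.5223 0.3381] mid [0.5082 0.3283]
ring 413 [244.4 243.3] cen [0.5831 0.3197] ext [0.5671 0.3024] [0.6024 0.3375] mid [0.5848 0.32  ]
```

>>> {"api": "step_arm", "payload": {
  "commands": [
    {"xyz":[0.05,0.04,-1.2],"twist":[0,0,0],"jaw":-0.6},
    {"xyz":[0.05,0.04,-2.2],"twist":[0,0,0],"jaw":-0.3},
    {"xyz":[0.05,0.04,-3.4],"twist":[0,0,0],"jaw":-0.3},
    {"xyz":[0.05,0.04,-4.4],"twist":[0,0,0],"jaw":-0.3},
    {"xyz":[0.05,0.04,-5],"twist":[0,0,0],"jaw":-0.3},
    {"xyz":[0.05,0.04,-5.4],"twist":[0,0,0],"jaw":-0.3},
    {"xyz":[0.05,0.04,-5.4],"twist":[0,0,0],"jaw":-0.3},
    {"xyz":[0.05,0.04,-5.4],"twist":[0,0,0],"jaw":0},
    {"xyz":[0.05,0.04,-5.4],"twist":[0,0,0],"jaw":0.3},
    {"xyz":[0.05,0.04,-5.4],"twist":[0,0,0],"jaw":1},
    {"xyz":[0.05,0.04,-5.4],"twist":[0,0,0],"jaw":1},
    {"xyz":[0.05,0.04,-5.4],"twist":[0,0,0],"jaw":1},
    {"xyz":[0.05,0.04,-5.4],"twist":[0,0,0],"jaw":1},
    {"xyz":[0.05,0.04,-5.4],"twist":[0,0,0],"jaw":1}
  ],
  "newtons": 25
}}

```text
time: 32.65
tcp_pos: [0.5117, 0.3294, 0.0849]
orientation: [0.002, -0.002, 1.0, 0.001]
ft_force: [-0.7, -0.8, 6.3]
gripper_width: 0.227
grip_force: 29.3
```

>>> {"api": "step_arm", "payload": {
  "commands": [
    {"xyz":[0,-0.3,0],"twist":[0,0,0],"jaw":1},
    {"xyz":[0,-0.6,0],"twist":[0,0,0],"jaw":1},
    {"xyz":[0,-0.9,0],"twist":[0,0,0],"jaw":1},
    {"xyz":[0,-1.2,0],"twist":[0,0,0],"jaw":1},
    {"xyz":[0,-1.5,0],"twist":[0,0,0],"jaw":1},
    {"xyz":[0,-1.8,0],"twist":[0,0,0],"jaw":1},
    {"xyz":[0,-2,0],"twist":[0,0,0],"jaw":1},
    {"xyz":[0,-2.15,0],"twist":[0,0,0],"jaw":1},
    {"xyz":[0,-2.25,0],"twist":[0,0,0],"jaw":1},
    {"xyz":[0,-2.25,0],"twist":[0,0,0],"jaw":1},
    {"xyz":[0,-2.25,0],"twist":[0,0,0],"jaw":1}
  ]
}}

```text
time: 33.57
tcp_pos: [0.5124, 0.2613, 0.0849]
orientation: [0.003, -0.002, 1.0, 0.0]
ft_force: [1.5, -0.7, 7.3]
gripper_width: 0.225
grip_force: 29.4
```

>>> {"api": "step_arm", "payload": {
  "commands": [
    {"xyz":[0,-0.05,0],"twist":[0,0,0],"jaw":1},
    {"xyz":[0,-0.1,0],"twist":[0,0,0],"jaw":1},
    {"xyz":[0,-0.1,0],"twist":[0,0,0],"jaw":1},
    {"xyz":[0,-0.1,0],"twist":[0,0,0],"jaw":1}
  ]
}}

```text
time: 33.9
tcp_pos: [0.5124, 0.2588, 0.0849]
orientation: [0.003, -0.002, 1.0, 0.001]
ft_force: [1.6, 0.5, 6.7]
gripper_width: 0.225
grip_force: 29.3
```

>>> {"api": "step_arm", "payload": {
  "commands": [
    {"xyz":[0,-0.05,0],"twist":[0,0,0],"jaw":1},
    {"xyz":[0,-0.05,0],"twist":[0,0,0],"jaw":1},
    {"xyz":[0,-0.05,0],"twist":[0,0,0],"jaw":1}
  ]
}}

```text
time: 34.15
tcp_pos: [0.5124, 0.2576, 0.0849]
orientation: [0.003, -0.002, 1.0, 0.001]
ft_force: [1.7, 2.1, 6.7]
gripper_width: 0.223
grip_force: 29.3
```

>>> {"api": "step_arm", "payload": {
  "commands": [
    {"xyz":[0,-0.05,0],"twist":[0,0,0],"jaw":1},
    {"xyz":[0,-0.1,0],"twist":[0,0,0],"jaw":1},
    {"xyz":[0,-0.1,0],"twist":[0,0,0],"jaw":1}
  ]
}}

```text
time: 34.4
tcp_pos: [0.5124, 0.2572, 0.0849]
orientation: [0.003, -0.001, 1.0, 0.003]
ft_force: [3.7, 13.7, 2.5]
gripper_width: 0.231
grip_force: 28.7
```

It is at the stop. I release and retreat.

>>> {"api": "step_arm", "payload": {
  "commands": [
    {"xyz":[0,0,0],"twist":[0,0,0],"jaw":0},
    {"xyz":[0,0,0],"twist":[0,0,0],"jaw":-0.3},
    {"xyz":[0,0,0],"twist":[0,0,0],"jaw":-0.3},
    {"xyz":[0,0,0],"twist":[0,0,0],"jaw":-0.3},
    {"xyz":[0,0,1],"twist":[0,0,0],"jaw":-0.3},
    {"xyz":[0,0,2],"twist":[0,0,0],"jaw":-0.3},
    {"xyz":[0,0,3],"twist":[0,0,0],"jaw":-1},
    {"xyz":[0,0,4],"twist":[0,0,0],"jaw":-1},
    {"xyz":[0,0,5],"twist":[0,0,0],"jaw":-1},
    {"xyz":[0,0,5.5],"twist":[0,0,0],"jaw":-1},
    {"xyz":[0,0,5.5],"twist":[0,0,0],"jaw":-1},
    {"xyz":[0,0,5.5],"twist":[0,0,0],"jaw":-1}
  ]
}}

```text
time: 35.4
tcp_pos: [0.5104, 0.2538, 0.248]
orientation: [0.001, -0.001, 1.0, 0.0]
ft_force: [-0.7, 0.1, -1.0]
gripper_width: 1.001
grip_force: 0.0
```

```bash
python3 fader.py
python3 - <<'E'
from h import *
p,d,c=snap("side"); cv2.imwrite("pics/end.png",cv2.resize(p,(800,600),interpolation=2))
E
```

```text
35.4 [0.5104 0.2538 0.248 ] [ 8.0e-04 -1.4e-03  1.0e+00  2.0e-04]
clip 120 [317.8 207.1] cen [0.5484 0.326 ] ext [0.5378 0.3208] [0.5568 0.3326] mid [0.5473 0.3267]
fader 650 [255.5 180.1] cen [0.5089 0.2582] ext [0.4946 0.2483] [0.5234 0.2684] mid [0.509  0.2583]
ring 395 [308.2 235.4] cen [0.5828 0.3181] ext [0.5665 0.2999] [0.6024 0.3375] mid [0.5844 0.3187]
```

View pics/end.png

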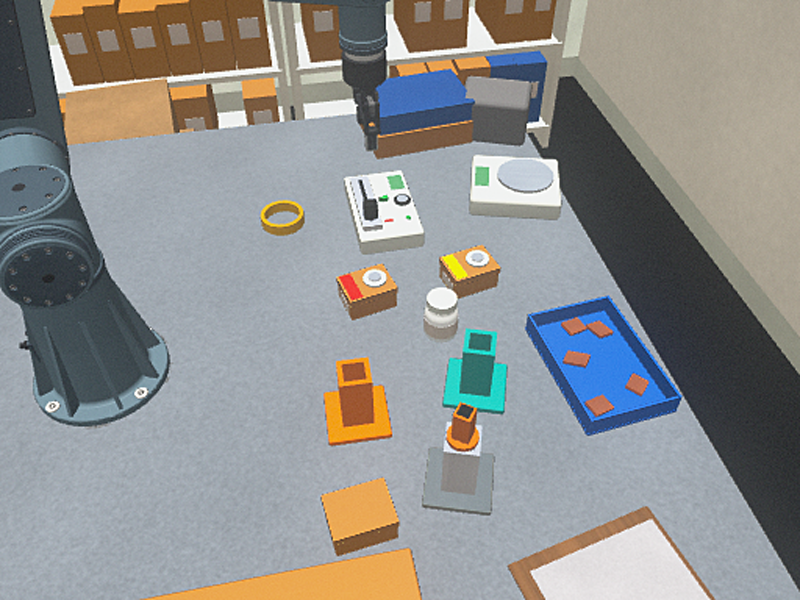

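The final view shows the wand hanging in the grey stand (463,430), the fader at its off end, and the cartons and bystanders unmoved.

```bash
python3 -c "
from station import hand_in; print(hand_in())"
```

```text
the job is handed in; nothing more can be done
None
```

The job is handed in, at about 35 s of the 200 s allowed: I touched the console, red, yellow and console studs in that order (no green or blue carton was there), hung the wand back upright and slid the fader off; the fader measured about 1.5 mm past the clip's middle during the readings, and I left it there.

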